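Start the loose clamping screw of a casting mould

ROBOT

A 7-joint arm with a two-finger parallel gripper is mounted at the origin on the work surface. World frame = base frame: x ahead of the robot, y to its left, z up, the work surface at z = 0. Lengths are in m, angles in rad, forces in N, time in s.
With the tool pointing down it reaches from about 0.425 to 1.025 m from the base axis. Payload 9.4 kg.
Tool frame: the origin (TCP) lies midway between the tips of the shut fingers; the grasp point (between the pads) lies 19 mm behind it; z points along the fingers, y is the line along which they close (so a half turn about z gives the same grasp; the last joint's range is limited). The gripper opens to 85 mm and grips with 20 to 120 N. Pads are 22 mm wide; open, the fingers measure 114 mm over their backs; the gripper's body (76 mm by 85 mm) begins 54 mm behind the grasp point. The pads swing forward as they close: fully open they stand 13 mm farther back than shut.
Start: joints at [-1.224, 0.599, -0.003, 1.599, 0.002, 0.943, -0.08], TCP at [0.298, 0.661, 0.231] pointing down, gripper open.
Joint ranges: [-2.57, 2.57], [-0.35, 1.97], [-1.29, 1.29], [0.11, 2.56], [-1.05, 4.19], [0.11, 1.86], [-2.63, 2.63]. Speed limits (rad/s): [2.22, 2.22, 3.01, 3.01, 3.14, 3.14, 3.14].

INTERFACE

Orientations are given as a unit quaternion [w, x, y, z].
In Python, from cell import * gives the robot as it stands.
- The arm moves only by the tool servo_tool, never from a script. Its argument "plan" is a list of rows, each a list of 4 numbers: the shift along the tool's x, y, z in cm, then the turn about the tool's z in degrees. In form: [[x, y, z, yaw], ...]. A call has 1 to 8 rows; each row is the pose to reach, as a shift and turn from the pose commanded when the call began, along the tool's axes at that moment; what a row does not reach only later rows make up. A row lasts 1/12 s, in which the tool goes at most 41.7 mm and 7.16 degrees, less where a joint would pass 70% of its speed; a pose out of reach is approached as far as the arm can. A call with a gripper value outside its range is refused whole. "gripper" is the closure in counts, from 0 (fully open) to 255 (shut), set as the call begins (left out, the last holds). The fingers move at their own pace and stop on an object; "squeeze" is the grip in N (left out, the last holds). Time passes only in rows, so rows that repeat a pose let the fingers close. It gives the time, the measured TCP pose, the force, the opening and the grip force at its end, in the units of the state.
- get_state(): the state, without advancing time (a new reading comes with each control period).
- read_camera(name): name is "scene" or "top"; returns the picture (400x640x3 uint8, blue, green, red); there is no depth.
- camera_params(name): a dict with "mtx" (3x3 intrinsics, pixels), "rvec" (rotation vector, rad) and "tvec" (3), from world to camera coordinates, as OpenCV has them. Camera axes: x right, y down, z forward; pixel columns grow to the right and rows downward; lengths in m; the calibration is good to about 2 mm. A picture is of the moment at which its call begins. camera_params takes no time and is no camera call.
- finish_job(): hands the job in; it is judged then, once.
The state is a dict: "t": time; "q": joint angles; "qd": joint speeds; "tau": joint torques, N m; "tool_pos": TCP position; "orientation": TCP orientation; "contact_force": force on the tool from outside, world axes, zero at the start; "ft_torque": the same for the moment, N m; "width": opening from 0.0 (shut) to 1.0 (fully open); "gripper_force": force on a finger pad.
Only numpy, scipy, OpenCV 4.12 (cv2) and the standard library are available. Lean on these libraries where they do the work, as an engineer would, in place of code of your own. Each camera call takes 0.05 s, during which the arm holds its last target. There are 200 camera calls.

TASK

Two plywood-and-plaster casting moulds lie on the table, each held shut by two black-barred screw-knobs; on one mould one knob still stands up on its spring, not started. Push that knob down and, while it is down, turn it about a quarter turn clockwise (seen from above) so that it stays down by itself, then let go of it. Leave that mould's other knob fastened as it is.

Things in the scene. Friction and masses are not known exactly. Their poses are not given: they have to be found in the camera images.
- start_grip (a point): centre of the grip bar of the knob to be started: black plastic bar 44 mm long (this point's x), 12 thick (y), 22 high (z, up) on a round aluminium flange 48 mm across, 6 thick; the flange's upper face is 11 mm below this point. The vertical turning axis passes through it; it turns and sinks with the knob. Unstarted it is 102 mm above the table, 9 mm higher than the fastened knobs, bar across the mould.
- start_push (a joint): how far the knob to be started is pushed down, m: 0 sprung up, 0.014 bottom stop. The spring takes 2.4 N at first, 6.6 N at the bottom. A hidden lug bars turning until it is pushed at least 0.009 (best 0.011 to 0.014); once turned and let go it springs back to about 0.009 and stays there.
- start_turn (a joint): turn of that knob, rad: 0 unstarted, growing clockwise seen from above, stop at 1.57; light friction (0.05 N m), stays where it is left.
- mate_turn (a joint): turn of the other knob on the same mould, 156 mm away, rad, same sense: it starts fastened at 1.3 to 1.57, its bar along the mould. The mould is fixed: two 110 x 210 mm plywood boards with white plaster blocks between, upper face 68 mm above the table, a knob 78 mm either side of its middle along its length.

How it is judged:
At the end, for the whole second after the job is handed in: the knob has been let go and stays at least 7 mm down, turned at least 1.0 rad (57 degrees) clockwise, and the same mould's other knob is still turned at least 1.0 rad (fastened) (value of joint start_push above 0.007 m and value of joint each of start_turn, mate_turn above 1 rad); the robot touches nothing.
It fails at once if the same mould's other knob is unscrewed (value of joint mate_turn below 0.9 rad).
It fails at once if the knob is forced round before it has been pushed down (value of joint start_turn above 0.25 rad and value of joint start_push below 0.0075 m).
It also fails if it takes over 32 s, if anything falls off the work surface, if the arm or the gripper's body presses on something with over 40 N, if the wrist force passes 120 N, or if a joint passes its speed limit or range.

## Working session

There is one attempt and no reset: what is moved stays moved. The work goes in short steps, Python scripts to look and compute and a tool call to move; the robot and the scene stay as the last step left them, time stands still between calls to the robot, and variables do not carry over. Pictures are saved under pics/ and viewed, at most 10 in all, crops included, and the job is handed in when it is done.

Besides the shell and the picture viewer there is one more tool, called after "Call:" as name(argument=value, ...) on one line, values as JSON. servo_tool: Moves the arm, as the interface text tells. Its arguments: {"type":"object","properties":{"plan":{"type":"array","items":{"type":"array","items":{"type":"number"}}},"gripper":{"type":"number"},"squeeze":{"type":"number"}},"required":["plan"]}

```bash
mkdir -p pics; python3 - <<'E'
from cell import *
import cv2
for n in("scene","top"):
    cv2.imwrite(f"pics/{n}0.png",read_camera(n)); p=camera_params(n); print(n,p)
s=get_state(); print(s["t"],s["tool_pos"],s["orientation"],s["width"])
E
```

```text
scene {'mtx': array([[388.25198051,   0.        , 319.01147112],
       [  0.        , 388.25198051, 202.939774  ],
       [  0.        ,   0.        ,   1.        ]]), 'rvec': array([ 1.44791522,  1.86806721, -0.98576156]), 'tvec': array([ 0.13647193, -0.20751548,  1.21498583])}
top {'mtx': array([[424.97386665,   0.        , 317.65823698],
       [  0.        , 424.97386665, 203.56078267],
       [  0.        ,   0.        ,   1.        ]]), 'rvec': array([ 2.1632764 , -2.18654953,  0.03589302]), 'tvec': array([0.02359104, 0.55713799, 0.9833233 ])}
0.1 [0.29799926 0.66045821 0.23050616] [-7.70352701e-05  2.10313458e-01  9.77633751e-01 -7.01389275e-04] 1.001341431473717
```

View pics/scene0.png

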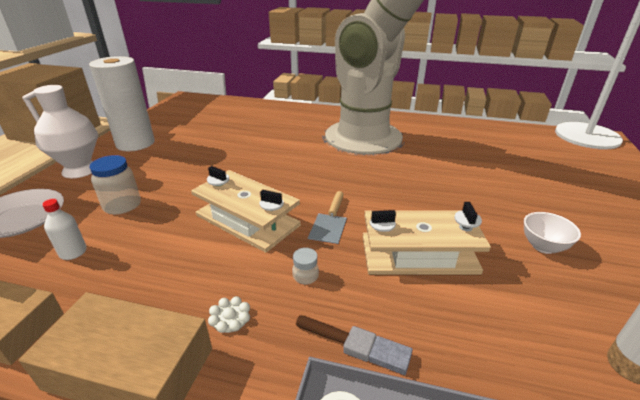

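View pics/top0.png

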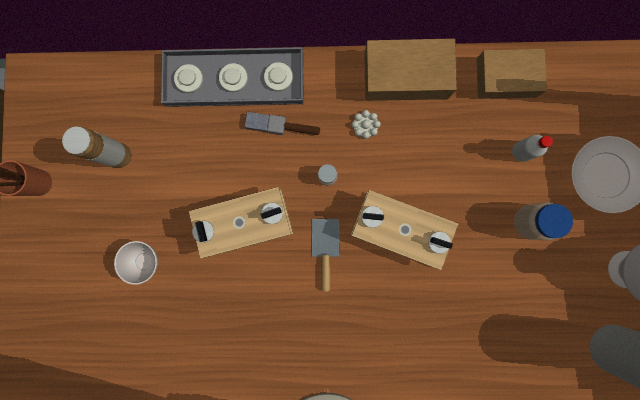

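The scene view shows the knob with its bar across the mould at about (469,213), on the right-hand mould. In the top view it is the left-hand mould, with the knob at about (203,231) and its mate at (271,213). I'll measure both from the black bars.

```bash
cat > h.py <<'E'
from cell import *
import cv2, numpy as np
def ray(n,u,v,z):
    p=camera_params(n);R=cv2.Rodrigues(p["rvec"])[0];c=-R.T@p["tvec"]
    x=cv2.undistortPoints(np.array([[[u,v]]],float),p["mtx"],None)[0,0]
    d=R.T@np.array([x[0],x[1],1]);return c+d*(z-c[2])/d[2]
def proj(n,P):
    p=camera_params(n);return cv2.projectPoints(np.array(P,float).reshape(-1,3),p["rvec"],p["tvec"],p["mtx"],None)[0][:,0]
E
python3 - <<'E'
from h import *
im=cv2.imread("pics/top0.png"); 
for (u,v,z) in ((203,231,.113),(271,213,.104)):
    x0,y0=u-16,v-16
    m=(im[y0:y0+32,x0:x0+32].max(2)<45).astype(np.uint8)
    k,l,st,c=cv2.connectedComponentsWithStats(m)
    for i in range(1,k):
        if st[i,4]>30:
            r=cv2.minAreaRect(np.argwhere(l==i)[:,::-1].astype(np.float32)+[x0,y0]) if 0 else cv2.minAreaRect((np.argwhere(l==i)[:,::-1]+[x0,y0]).astype(np.float32))
            b=cv2.boxPoints(r); W=[ray("top",*q,z)[:2] for q in b]
            e=max((W[1]-W[0],W[2]-W[1]),key=np.linalg.norm)
            print(st[i],r,np.mean(W,0),np.degrees(np.arctan2(e[1],e[0])),[np.linalg.norm(W[1]-W[0]),np.linalg.norm(W[2]-W[1])])
print(ray("top",239,223,.068))
a=ray("top",203,231,.068);print(proj("scene",[*a[:2],.102]))
p=camera_params("top");R=cv2.Rodrigues(p["rvec"])[0];print(-R.T@p["tvec"])
c=cv2.resize(im[175:275,175:305],None,fx=6,fy=6,interpolation=cv2.INTER_CUBIC);cv2.imwrite("pics/c1.png",c)
E
```

```text
[  9   7  11  20 137] ((200.7941436767578, 231.17649841308594), (19.645383834838867, 6.79099702835083), 75.96376037597656) [0.49507824 0.26562949] -165.4741750202259 [np.float64(0.014618041681535812), np.float64(0.042160068504378555)]
[  6  11  20  10 103] ((270.7189636230469, 212.6021728515625), (5.211580753326416, 19.906532287597656), 70.01689147949219) [0.53356284 0.11655518] -70.65335349952966 [np.float64(0.042987893469428655), np.float64(0.011279818934032668)]
[0.51255198 0.19311345 0.068     ]
[[472.65532775 212.57412625]]
[ 0.49433154 -0.01189936  1.01655237]
```

View pics/c1.png

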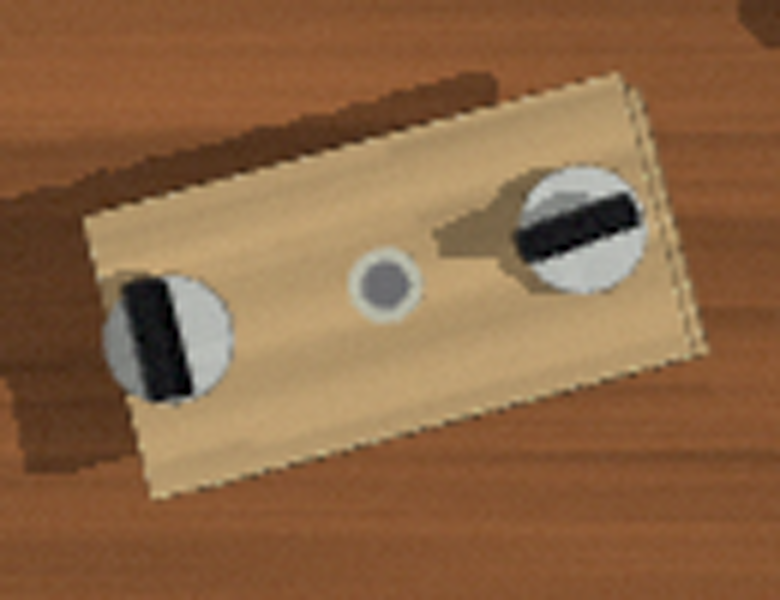

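The crop shows the sprung-up knob's bar centred near (157,340), lying across the mould, and the fastened mate at (578,228), lying along it. The start axis is at about (0.495, 0.267), with the bar at 14.5°. I'll approach above it first, with a yaw of -38.8°.

Call:
servo_tool(plan=[[-34.1, -27.8, 3, -38.8], [-34.1, -27.8, 3, -38.8], [-34.1, -27.8, 3, -38.8], [-34.1, -27.8, 3, -38.8], [-34.1, -27.8, 3, -38.8], [-34.1, -27.8, 3, -38.8], [-34.1, -27.8, 3, -38.8], [-34.1, -27.8, 3, -38.8]], gripper=0, squeeze=60)

```text
t: 0.77
tool_pos: [0.4472, 0.3611, 0.2083]
orientation: [-0.0, -0.126, 0.992, -0.0]
contact_force: [1.7, 0.1, 0.1]
width: 1.0
gripper_force: 0.0
```

Call:
servo_tool(plan=[[-2, -8, 4, 0], [-2, -8, 4, 0], [-2, -8, 4, 0], [-2, -8, 4, 0], [-2, -8, 4, 0], [-2, -8, 4, 0]])

```text
t: 1.27
tool_pos: [0.4856, 0.2926, 0.169]
orientation: [0.0, -0.127, 0.992, 0.001]
contact_force: [-0.2, 0.3, 0.4]
width: 0.998
gripper_force: 0.0
```

```bash
python3 - <<'E'
from h import *
from scipy.spatial.transform import Rotation as Ro
s=get_state();o=s["orientation"];R=Ro.from_quat([*o[1:],o[0]]).as_matrix()
print(s["t"],s["tool_pos"],s["q"][6],R.T@(np.array([.495,.267,.113])-s["tool_pos"])*100,R.round(3))
im=read_camera("scene");cv2.imwrite("pics/s2.png",cv2.resize(im[110:270,380:600],None,fx=3.5,fy=3.5,interpolation=cv2.INTER_CUBIC))
print((proj("scene",[[.495,.267,.102],s["tool_pos"]])-[380,110])*3.5)
E
```

```text
1.2667 [0.4856053  0.29260089 0.16896466] 1.0316078848109562 [-0.2609204  -2.72040862  5.59360265] [[-0.968 -0.252  0.   ]
 [-0.252  0.968  0.001]
 [-0.     0.001 -1.   ]]
[[309.20937548 356.45130091]
 [391.88072172 243.06543855]]
```

View pics/s2.png

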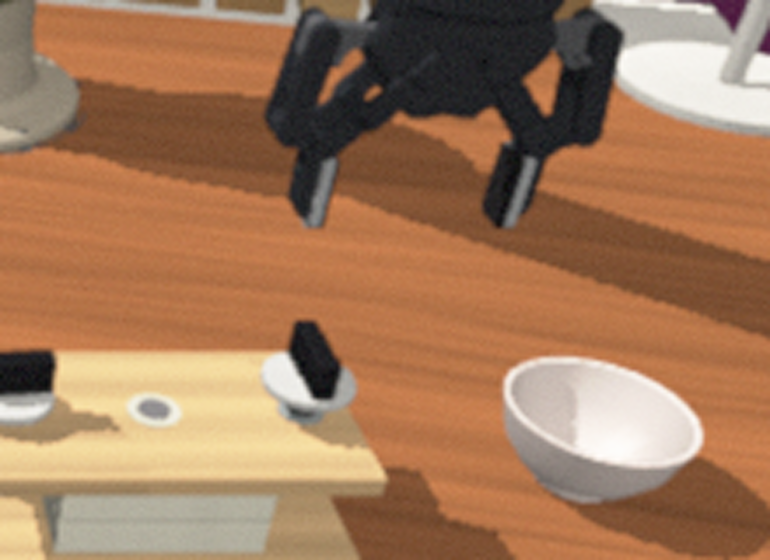

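The view shows the open fingers up and to the right of the knob. The bar is at about (316,362) in the crop, within 2 px of the prediction. Next I'll centre over it and check before lowering.

Call:
servo_tool(plan=[[-0.2, -2.5, 0, 0], [-0.2, -2.5, 2, 0], [-0.2, -2.5, 4, 0], [-0.2, -2.5, 5, 0], [-0.2, -2.5, 5, 0], [-0.2, -2.5, 5, 0]])

```text
t: 1.82
tool_pos: [0.4938, 0.2684, 0.1187]
orientation: [-0.0, -0.127, 0.992, 0.0]
contact_force: [0.9, 0.9, 0.2]
width: 0.998
gripper_force: 0.0
```

```bash
python3 - <<'E'
from h import *
from scipy.spatial.transform import Rotation as Ro
im=read_camera("top");im2=read_camera("scene");s=get_state();o=s["orientation"];R=Ro.from_quat([*o[1:],o[0]]).as_matrix()
print(s["t"],s["tool_pos"],R.T@(np.array([.495,.267,.096])-s["tool_pos"])*100)
a=cv2.resize(im[180:280,150:280],(650,500)[:2],interpolation=cv2.INTER_CUBIC)
cv2.imwrite("pics/s3.png",cv2.resize(im2[150:250,410:530],None,fx=6,fy=6,interpolation=cv2.INTER_CUBIC))
E
```

```text
1.9167 [0.49446108 0.26822177 0.11950309] [-0.01866869 -0.13300949  2.35026464]
```

View pics/s3.png

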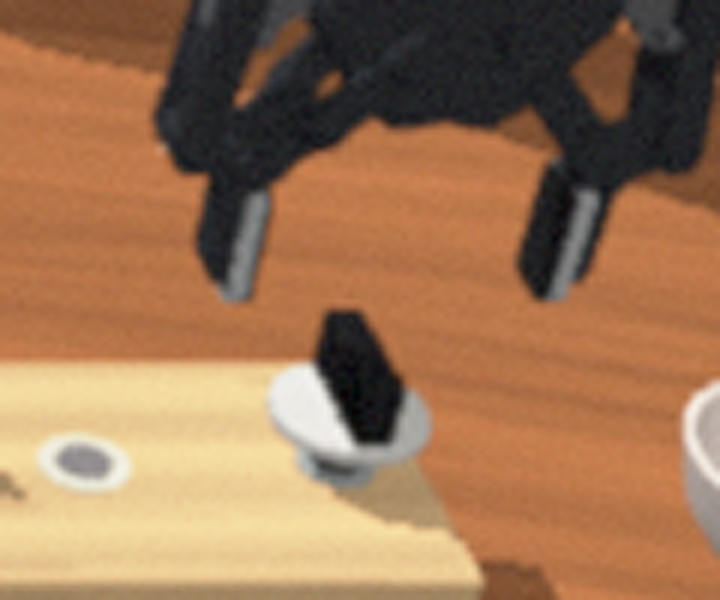

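The bar sits between and below the open fingers, at about (360,375) in the crop. Next I'll go down and close gently.

Call:
servo_tool(plan=[[0, -0.1, 1, 0], [0, -0.1, 2.3, 0], [0, -0.1, 2.3, 0], [0, -0.1, 2.3, 0]])

```text
t: 2.25
tool_pos: [0.4943, 0.2661, 0.0953]
orientation: [-0.0, -0.126, 0.992, -0.0]
contact_force: [-0.3, -0.3, 0.2]
width: 0.995
gripper_force: 0.0
```

Call:
servo_tool(plan=[[0, 0, 0, 0], [0, 0, 0, 0], [0, 0, 0, 0], [0, 0, 0, 0], [0, 0, 0, 0], [0, 0, 0, 0], [0, 0, 0, 0], [0, 0, 0, 0]], gripper=255, squeeze=40)

```text
t: 2.92
tool_pos: [0.4945, 0.2668, 0.0958]
orientation: [0.0, -0.127, 0.992, 0.0]
contact_force: [-0.7, 3.3, 1.0]
width: 0.131
gripper_force: 43.4
```

Call:
servo_tool(plan=[[0, 0, 0.4, 0], [0, 0, 0.8, 0], [0, 0, 1.2, 0], [0, 0, 1.25, 0], [0, 0, 1.25, 0], [0, 0, 1.25, 0]], squeeze=60)

```text
t: 3.42
tool_pos: [0.4946, 0.2667, 0.083]
orientation: [0.0, -0.127, 0.992, 0.0]
contact_force: [-1.8, 3.4, 5.3]
width: 0.119
gripper_force: 65.0
```

```bash
python3 - <<'E'
from h import *
im2=read_camera("scene");s=get_state()
print(s["t"],s["tool_pos"],s["contact_force"],s["ft_torque"],s["q"][6])
cv2.imwrite("pics/s4.png",cv2.resize(im2[150:250,410:530],None,fx=6,fy=6,interpolation=cv2.INTER_CUBIC))
E
```

```text
3.4667 [0.49457928 0.26671128 0.08304983] [-2.06530829  3.51353248  6.25367552] [ 0.66920985  0.47859964 -0.02121129] 1.0323880536311616
```

View pics/s4.png

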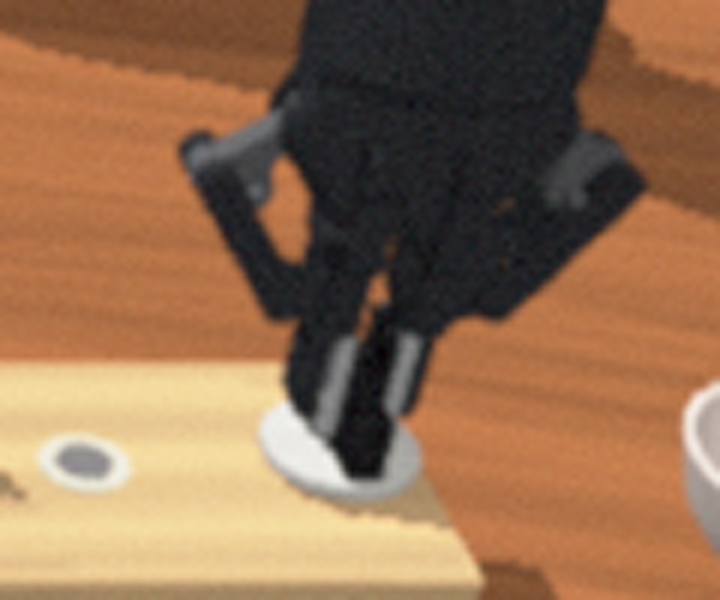

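The knob is gripped and pushed down about 12.5 mm, and the flange sits low on the board at (340,450). A force of 6.2 N matches the spring. Now I'll turn it clockwise (+yaw, since tool z points down).

Call:
servo_tool(plan=[[0, 0, 0, 6], [0, 0, 0, 12], [0, 0, 0, 18], [0, 0, 0, 24], [0, 0, 0, 30], [0, 0, 0, 36], [0, 0, 0, 42], [0, 0, 0, 48]])

```text
t: 4.13
tool_pos: [0.4948, 0.2687, 0.0834]
orientation: [0.0, 0.289, 0.957, 0.002]
contact_force: [-3.0, 8.9, 5.6]
width: 0.125
gripper_force: 65.0
```

Call:
servo_tool(plan=[[0.1, 0.15, 0, 6], [0.1, 0.15, 0, 12], [0.1, 0.15, 0, 18], [0.1, 0.15, 0, 24], [0.1, 0.15, 0, 30], [0.1, 0.15, 0, 36], [0.1, 0.15, 0, 38], [0.1, 0.15, 0, 38]])

```text
t: 4.8
tool_pos: [0.496, 0.27, 0.0836]
orientation: [0.001, 0.585, 0.811, 0.002]
contact_force: [1.3, 6.8, 5.1]
width: 0.123
gripper_force: 65.0
```

It has turned about 86° and is still down. Now I'll release, then retreat upward.

Call:
servo_tool(plan=[[0, 0, 0, 0], [0, 0, 0, 0], [0, 0, 0, 0], [0, 0, 0, 0], [0, 0, 0, 0], [0, 0, 0, 0], [0, 0, 0, 0], [0, 0, 0, 0]], gripper=0)

```text
t: 5.47
tool_pos: [0.4945, 0.2679, 0.0831]
orientation: [0.0, 0.584, 0.812, -0.0]
contact_force: [-0.1, 0.2, 0.3]
width: 1.001
gripper_force: 0.0
```

Call:
servo_tool(plan=[[0, 0, -2, 0], [0, 0, -5, 0], [0, 0, -8, 0], [0, 0, -11, 0], [0, 0, -13, 0], [0, 0, -13, 0], [0, 0, -13, 0], [0, 0, -13, 0]])

```text
t: 6.13
tool_pos: [0.494, 0.268, 0.2126]
orientation: [-0.0, 0.584, 0.812, -0.0]
contact_force: [0.1, 0.1, 0.1]
width: 0.998
gripper_force: 0.0
```

```bash
python3 - <<'E'
from h import *
im2=read_camera("scene");s=get_state()
print(s["t"],s["tool_pos"],s["contact_force"],s["width"])
cv2.imwrite("pics/s5.png",cv2.resize(im2[120:280,350:530],None,fx=3.7,fy=3.7,interpolation=cv2.INTER_CUBIC))
E
```

```text
6.1833 [0.49389503 0.26782652 0.21213278] [-0.19075636 -0.34834149 -0.05451851] 0.9986821432949522
```

View pics/s5.png

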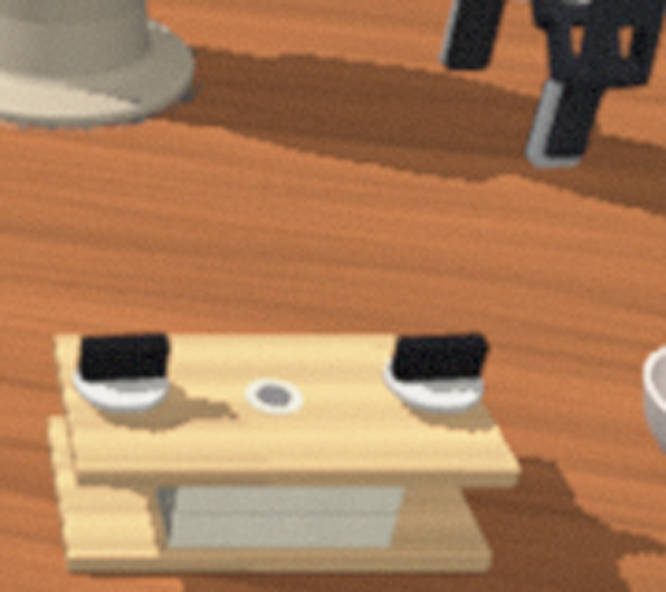

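Both bars, at (123,358) and (440,358), now lie along the mould at the same height, and the gripper is clear of them. I'll hand in the job.

```bash
python3 -c "
from cell import *
print(finish_job())"
```

```text
the job is handed in; nothing more can be done
None
```

The job is handed in: the knob was pushed down about 12 mm, turned about 86° clockwise and let go, and the last picture shows it staying down level with its still-fastened mate; no verdict was returned.

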